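# Load the sugar shaker

## Task

The bench shaker is switched on: first flip its mains toggle off, and only then lift the wooden tote of loose palm-sugar cakes by its top bar, carry it level with all the cakes in it and set it down, without dropping it, on the shaker's rubber deck, square within the yellow corner marks. Push the hold-down lever over its centre so that it snaps down on the tote's rim, and then flip the mains toggle on again. Leave the mug, the jar and the bowl where they are.

Things in the scene. Friction and masses are not known exactly. Their poses are not given: they have to be found in the camera images.
- switchbox: Fixed grey mains switch box, 90 (x) x 70 (y) x 45 high; origin at the centre of its underside, on the table. On its top a green stripe across the +x end (on side) and a black stripe across the -x end (off side); the toggle stands in the middle of the top.
- mains (a joint): Over-centre mains toggle: thin steel bat with an orange ball; pivot at the middle of the box's top (45 mm up), turning about the box's y. 0 = upright; +0.5 rad = ON, leaning to the box's +x (green stripe); -0.5 = OFF, leaning to -x (black stripe). A spring throws it to the end it leans to; about 2 N sideways at the ball takes it over. It starts ON.
- mains_tip (a point): Centre of the orange ball (20 mm diameter) on the toggle, 52 mm from the toggle's pivot, about 90 mm above the table when thrown to either end.
- shaker: Fixed bench shaker, a low blue block 200 (x) x 150 (y) x 45 high with a black rubber deck as its top; origin at the centre of its underside, on the table. The hold-down lever is at the middle of its +y side, on a bracket with two steel cheeks that reaches out to y = +110 mm. (It does not really shake.)
- shaker_deck (a point): Centre of the deck's top surface, 45 mm above the table, axes as the shaker's. Four yellow corner marks round it frame the tote's place, 187 (x) x 127 (y) mm outside: the tote stands centred on this point with its long side along the shaker's x (either way round).
- clamp (a joint): Over-centre hold-down: 18 mm wide steel bar with a red ball end; pivot along the shaker's x, at x 0, y +83, z 89 mm in its frame. 0 = upright; -0.5 rad = open, leaning away from the deck (+y), as it starts; grows as it swings inwards (-y); about 1.57 = level, on the rim of a tote on the deck. Under 2 N at the ball takes it past upright; a spring then throws it down and presses the rim.
- clamp_tip (a point): Centre of the red ball (22 mm diameter) at the lever's end, 62 mm from the pivot; about 143 mm above the table when open.
- tote: Open pale wooden tote with a dark bar, 170 (x) x 110 (y), about 0.35 kg; origin at the centre of its underside. Floor and walls 8 mm thick, rim at 36 mm; at the middle of each x end a 40 mm wide upright rises to 98 mm; an 18 x 18 mm square bar joins them along x above the middle (bar centre 88 mm above the underside, free length 154 mm): grip it at mid-length across y.
- cake0: Loose palm-sugar cake in the tote, dark brown disc 36 mm in diameter, 15 mm high, 20 g; origin at the centre of its underside.
- cake1: The same, another cake.
- cake2: The same, another cake.
- cake3: The same, another cake.
- mug: Bystander: white ceramic cup, 68 mm in diameter, 75 high; origin under its centre. Not to be moved.
- jar: Bystander: amber glass jar with a yellow cap, 64 mm in diameter, 85 high; origin under its centre. Not to be moved.
- bowl: Bystander: dark coconut-shell bowl, 100 mm in diameter, 42 high; origin under its centre. Not to be moved.
Things that resemble listed ones, but are neither listed nor needed, are in the scene too. Leave any orange or purple look-alike of the tote alone.

How it is judged:
By the outcome, as a careful person would: the job done as asked, in the order asked, and still so for the second after the job is handed in, with the robot touching nothing.
It also fails if it takes over 64 s, if anything falls off the work surface, if the arm or the gripper's body presses on something with over 40 N, if the wrist force passes 120 N, or if a joint passes its speed limit or range.

## Robot

A 7-joint arm with a two-finger parallel gripper is mounted at the origin on the work surface. World frame = base frame: x ahead of the robot, y to its left, z up, the work surface at z = 0. Lengths are in m, angles in rad, forces in N, time in s.
With the tool pointing down it reaches from about 0.4 to 0.9 m from the base axis. Payload 5.5 kg.
Tool frame: the origin (TCP) lies midway between the tips of the shut fingers; the grasp point (between the pads) lies 19 mm behind it (manip.grip_depth is the distance from the TCP to the grasp point, in m); z points along the fingers, y is the line along which they close (so a half turn about z gives the same grasp; the last joint's range is limited). The gripper opens to 92 mm and grips with 3 to 60 N. Pads are 19 mm wide; open, the fingers measure 130 mm over their backs; the gripper's body (75 mm by 190 mm) begins 47 mm behind the grasp point.
Start: joints at [1.417, 0.501, -0.427, 1.55, 0.221, 1.138, -0.21], TCP at [0.263, -0.594, 0.227] pointing down, gripper open.
Joint ranges: [-2.88, 2.88], [-0.31, 2.03], [-1.54, 1.56], [0.2, 2.42], [-1.41, 4.55], [0.19, 2.02], [-2.57, 2.57]. Speed limits (rad/s): [2.57, 2.57, 3.14, 3.14, 3.14, 3.14, 3.14].

## Interface

Orientations are given as a unit quaternion [x, y, z, w].
In Python, from bench import manip, effector, viewer gives the robot as it stands. Calls block until the motion is done:
- manip.move_pose(position, orientation): joint-space move of the TCP to a pose.
- manip.servo_line(position, ori=None, vel=0.15): straight line of the TCP; ori=None keeps the orientation; vel is the mean speed in m/s.
- manip.movej(angles): joint-space move.
- effector.open_jaws() and effector.close(f_grip=None): open the fingers fully, or close them until they stop; f_grip is the grip in N (None keeps the last).
- manip.sleep(seconds).
- manip.solve_ik(position, orientation): joint angles nearest the present ones, or None.
- viewer.get_image(name): name is "side" or "top" or "wrist"; returns the picture (480x640x3 uint8, red, green, blue); there is no depth.
- viewer.get_calibration(name): a dict with "vfov" (degrees; the focal length in pixels is half the picture's height over the tangent of half this angle, whatever the lens; pixels are square), "cx", "cy" (the principal point, pixels), "eye" and "attitude" of the camera in the world. Camera axes: x right, y down, z forward; pixel columns grow to the right and rows downward; lengths in m; the calibration is good to about 2 mm. A picture is of the moment at which its call begins: read the wrist's pose just before it. get_calibration takes no time and is no camera call; for the wrist camera it gives the pose at the moment of the call.
A pose or a line that the arm cannot do raises manip.PlanningError and nothing moves.
- manip.hand_in(): hands the job in; it is judged then, once.
Readings, each from a call of its own:
- manip.current_clock(): time.
- manip.current_q(): joint angles.
- manip.current_joint_velocities(): joint speeds.
- manip.current_tau(): joint torques, N m.
- manip.current_tool_pos(): TCP position.
- manip.current_tcp_rot(): TCP orientation.
- manip.current_force(): force on the tool from outside, world axes, zero at the start.
- manip.current_wrist_torque(): the same for the moment, N m.
- manip.current_finger_gap(): finger opening in m.
- manip.current_gripper_force(): force on a finger pad.
Only numpy, scipy, OpenCV 4.12 (cv2) and the standard library are available. Lean on these libraries where they do the work, as an engineer would, in place of code of your own. Each camera call takes 0.05 s, during which the arm holds its last target. There are 200 camera calls.

## Working session

There is one attempt and no reset: what is moved stays moved. The work goes in short steps, each a Python script; the robot and the scene stay as the last script left them, time stands still between calls to the robot, and variables do not carry over. Pictures are saved under pics/ and viewed, at most 10 in all, crops included, and the job is handed in when it is done.

```bash
ls; mkdir -p pics; python3 - <<'E'
from bench import manip, effector, viewer
import cv2
for n in ("top","side"):
    cv2.imwrite(f"pics/{n}0.png",viewer.get_image(n)[:,:,::-1]); print(viewer.get_calibration(n))
print(viewer.get_calibration("wrist"),manip.current_tcp_rot(),manip.current_clock(),manip.grip_depth)
E
```

```text
pics
{'vfov': 57.1191664232349, 'cx': 311.07734999819877, 'cy': 236.68039585672742, 'eye': array([ 0.45545086, -0.0320453 ,  1.0859797 ]), 'attitude': array([-0.69649621,  0.71479554, -0.04641292,  0.04249942])}
{'vfov': 55.27339203645393, 'cx': 314.0756519772891, 'cy': 242.67674556734644, 'eye': array([0.52457547, 0.82420314, 0.68553737]), 'attitude': array([-0.00913653,  0.88368761, -0.46789439,  0.00935774])}
{'vfov': 61.049830697671354, 'cx': 319.86553217378395, 'cy': 235.4451002073815, 'eye': array([ 0.32421197, -0.56777414,  0.38429615]), 'attitude': array([ 0.83148623, -0.54110438, -0.06946931,  0.10493197])} [ 9.78355510e-01  2.06929280e-01 -1.51310580e-04 -8.64037109e-04] 0.1 0.0188
```

View pics/top0.png

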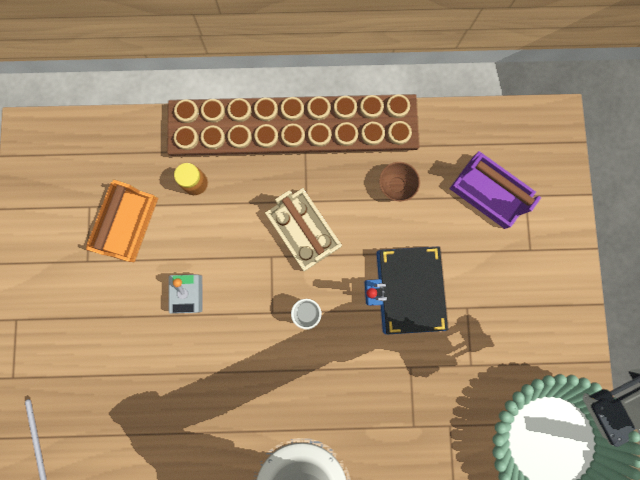

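View pics/side0.png

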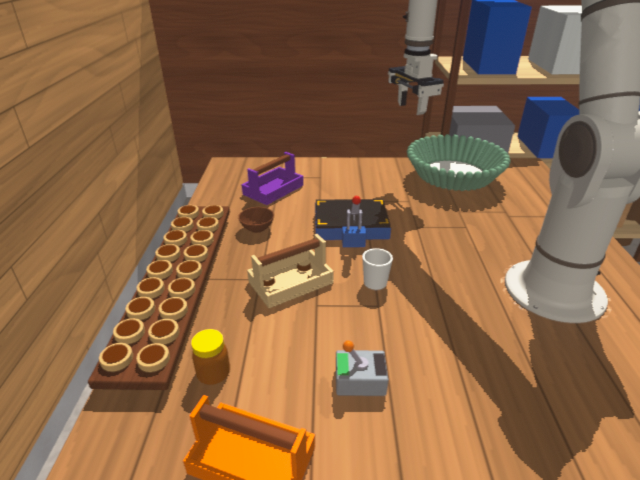

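The top view shows image-up = world +x and image-left = +y. The tote is at about (303,229), the switch box at (184,294) with its green stripe up, and the shaker at (411,290) with the red lever ball at (373,293). The mug at (306,313) stands left of the lever. The side view shows four cakes and the orange ball leaning to green at (348,346).

```bash
cat > h.py <<'E'
import numpy as np, cv2
from scipy.spatial.transform import Rotation as R
from bench import manip, effector, viewer
def ray(c,uv):
    f=240/np.tan(np.radians(c['vfov']/2)); uv=np.atleast_2d(uv).astype(float)
    d=np.c_[(uv[:,0]-c['cx'])/f,(uv[:,1]-c['cy'])/f,np.ones(len(uv))]
    return R.from_quat(c['attitude']).apply(d)
def plane(c,uv,z):
    d=ray(c,uv); return c['eye']+d*((z-c['eye'][2])/d[:,2])[:,None]
def tri(c1,u1,c2,u2):
    d1,d2=ray(c1,u1)[0],ray(c2,u2)[0]
    s=np.linalg.lstsq(np.c_[d1,-d2],c2['eye']-c1['eye'],rcond=None)[0]
    a,b=c1['eye']+s[0]*d1,c2['eye']+s[1]*d2
    return (a+b)/2,np.linalg.norm(a-b)
def mask(img,lo,hi,box):
    m=cv2.inRange(cv2.cvtColor(img,cv2.COLOR_RGB2HSV),np.array(lo),np.array(hi))
    k=np.zeros_like(m); x0,y0,x1,y1=box; k[y0:y1,x0:x1]=m[y0:y1,x0:x1]; return k
def pts(m): return np.argwhere(m>0)[:,::-1]
def down(yaw):  # tool down, tool y (closing line) at angle yaw+90deg of world x; tool x along yaw
    return (R.from_euler('z',yaw)*R.from_euler('x',np.pi)).as_quat()
E
python3 - <<'E'
from h import *
np.set_printoptions(precision=4,suppress=True)
T,S=viewer.get_image("top"),viewer.get_image("side"); ct,cs=viewer.get_calibration("top"),viewer.get_calibration("side")
H=cv2.cvtColor(T,cv2.COLOR_RGB2HSV)
for n,(x,y) in dict(bar=(303,224),green=(186,280),black=(182,308),grey=(195,297),ball=(178,283),red=(373,294),mark=(437,252),wood=(285,215),rim=(330,250),table=(250,260)).items(): print(n,H[y,x])
def rect(m,z):
    p=plane(ct,pts(m),z)[:,:2]; r=cv2.minAreaRect(p.astype(np.float32)); return np.array(r[0]),np.array(r[1]),r[2],len(p)
print("marks",rect(mask(T,(20,130,150),(35,255,255),(375,240,450,340)),.045))
g=mask(T,(50,120,60),(75,255,255),(165,270,205,320));k=mask(T,(0,0,0),(179,255,45),(165,298,205,318))
print("green",rect(g,.045),"black",rect(k,.045))
o=(3,170,150),(17,255,255); r=(0,190,120),(3,255,255)
for n,c,b1,b2 in (("orange",o,(165,270,205,305),(335,335,365,356)),("red",r,(360,280,385,305),(345,190,370,210))):
    a,b=pts(mask(T,*c,b1)),pts(mask(S,*c,b2)); print(n,len(a),len(b),a.mean(0),b.mean(0),tri(ct,a.mean(0),cs,b.mean(0)))
cv2.imwrite("pics/crop.png",cv2.resize(np.hstack([T[180:280,255:355],T[240:340,365:465],T[250:350,150:250]])[:,:,::-1],None,fx=2.6,fy=2.6,interpolation=2))
E
```

```text
bar [ 11 131 154]
green [ 68 137 196]
black [105  41  62]
grey [ 90  13 197]
ball [ 16 155 255]
red [  1 175 233]
mark [ 22 150 180]
wood [ 22  73 167]
rim [ 22  59 234]
table [ 16 102 212]
marks (array([ 0.4567, -0.2761]), array([0.187 , 0.1285]), 2.030947685241699, 164)
green (array([0.494 , 0.2648]), array([0.0178, 0.0448]), 2.3243000507354736, 102) black (array([0., 0.]), array([0., 0.]), 0.0, 0)
orange 33 98 [176.5152 282.1212] [347.8878 345.1224] (array([0.4854, 0.2651, 0.0912]), np.float64(0.001715347351028497))
red 1 36 [369. 296.] [356.0556 199.75  ] (array([ 0.448 , -0.1583,  0.1447]), np.float64(0.0065161788580853025))
```

View pics/crop.png

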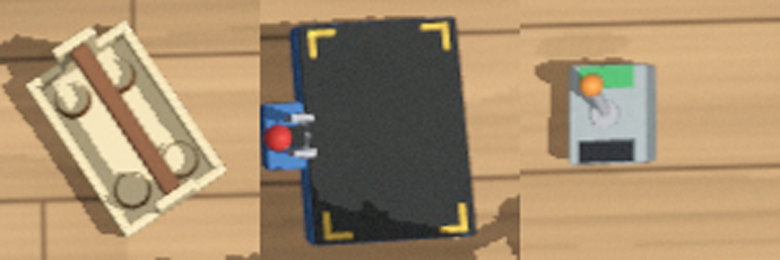

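Marks check (187 x 128.5 mm, yaw 2°), and the orange ball comes out at z 0.091, as it should. The crop shows the tote bar running up-left to down-right, with four cakes. Next come the bar, the switch box stripes and the bystander clearances.

```bash
python3 - <<'E'
from h import *
np.set_printoptions(precision=4,suppress=True)
T,S=viewer.get_image("top"),viewer.get_image("side"); ct,cs=viewer.get_calibration("top"),viewer.get_calibration("side")
def rect(m,z):
    m=cv2.morphologyEx(m,cv2.MORPH_OPEN,np.ones((2,2)))
    n,l,s,_=cv2.connectedComponentsWithStats(m); m=(l==1+np.argmax(s[1:,4])).astype(np.uint8)
    p=plane(ct,pts(m),z)[:,:2]; r=cv2.minAreaRect(p.astype(np.float32)); w,v=np.linalg.eigh(np.cov(p.T)); return np.array(r[0]),np.array(r[1]),r[2],len(p),p.mean(0),np.degrees(np.arctan2(v[1,1],v[0,1]))
print("bar",rect(mask(T,(0,115,60),(13,255,255),(270,185,345,270)),.097))
print("body",rect(mask(T,(17,0,60),(30,90,255),(260,185,345,275)),.036))
print("green",rect(mask(T,(50,90,60),(75,255,255),(165,270,205,320)),.045))
print("black",rect(mask(T,(0,0,0),(179,255,100),(170,298,200,318)),.045))
print("box", rect(mask(T,(80,0,120),(120,40,255),(165,270,210,320)),.045))
r=(0,150,100),(4,255,255)
a=pts(mask(T,*r,(360,280,385,305)));b=pts(mask(S,*r,(345,190,370,210)));print(len(a),len(b),tri(ct,a.mean(0),cs,b.mean(0)))
a=pts(mask(T,(0,0,190),(179,40,255),(285,290,330,335)));print("mug",len(a),plane(ct,(a.min(0)+a.max(0))/2,.075))
print(plane(ct,[190,178],.085),plane(ct,[399,181],.042))
E
```

```text
bar (array([ 0.6055, -0.0236]), array([0.1503, 0.0169]), 32.306095123291016, 442, array([ 0.6048, -0.0231]), np.float64(-147.878779808463))
body (array([ 0.6109, -0.0196]), array([0.1857, 0.1127]), 32.393375396728516, 2787, array([ 0.6063, -0.0221]), np.float64(-148.17919750130983))
green (array([0.4923, 0.2626]), array([0.0451, 0.0187]), 88.5083999633789, 121, array([0.4932, 0.2568]), np.float64(79.56786525049341))
black (array([0.4257, 0.2619]), array([0.0179, 0.0445]), 1.8219901323318481, 157, array([0.4256, 0.2617]), np.float64(91.51361457765012))
box (array([0.4587, 0.2564]), array([0.084 , 0.0749]), 0.5127827525138855, 780, array([0.4562, 0.2533]), np.float64(94.25212230139635))
70 52 (array([ 0.4513, -0.1649,  0.141 ]), np.float64(0.0007475784716729093))
mug 241 [[ 0.4085 -0.0233  0.075 ]]
[[0.7267 0.2385 0.085 ]] [[ 0.7181 -0.2565  0.042 ]]
```

```bash
python3 - <<'E'
from h import *
np.set_printoptions(precision=4,suppress=True)
q0=down(0)
effector.close(5)
manip.move_pose([.54,.264,.25],q0); print(manip.current_clock(),manip.current_q())
manip.servo_line([.54,.264,.082],vel=.15)
manip.servo_line([.468,.264,.082],vel=.06); print(manip.current_force())
manip.servo_line([.53,.264,.082],vel=.15)
manip.servo_line([.53,.264,.25],vel=.25)
effector.open_jaws()
manip.move_pose([.605,-.0233,.25],down(np.radians(32.2))); print(manip.current_clock(),manip.current_q(),manip.current_tool_pos())
T=viewer.get_image("top"); W=viewer.get_image("wrist")
cv2.imwrite("pics/a.png",np.hstack([cv2.resize(T[250:350,100:200],(480,480)),W[:,160:480]])[:,:,::-1])
E
```

```text
4.8917 [ 0.1579  0.5046 -0.8981  1.6431  0.4183  1.199  -2.4071]
[ 0.1944 -0.7933  0.3995]
11.5 [ 0.5985  0.4876 -0.8266  1.6339  0.3794  1.1886 -1.3213] [ 0.6049 -0.0216  0.2502]
```

View pics/a.png

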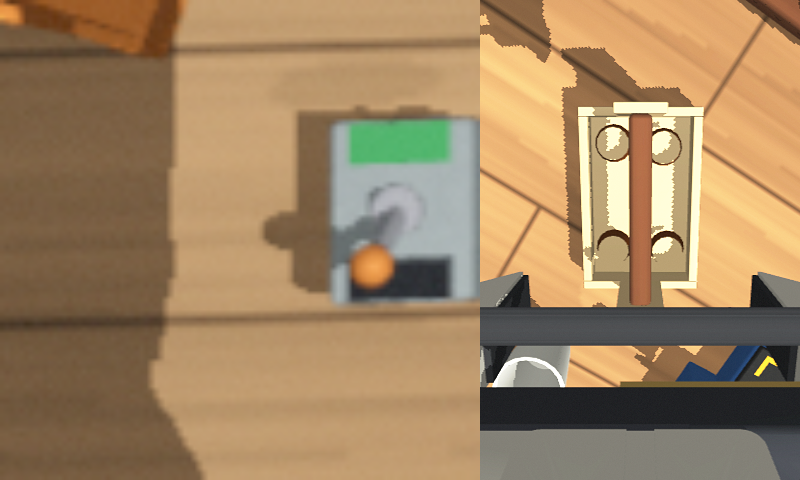

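The toggle now leans to black (off), and the bar is centred and aligned under the fingers. I'll refine the bar with the wrist view, then grasp and lift.

```bash
python3 - <<'E'
from h import *
np.set_printoptions(precision=4,suppress=True)
c=viewer.get_calibration("wrist"); W=viewer.get_image("wrist")
p=plane(c,pts(mask(W,(0,100,50),(13,255,255),(300,100,342,300))),.097)[:,:2]
r=cv2.minAreaRect(p.astype(np.float32)); print(r,manip.current_tool_pos())
w,h=r[1]; yaw=r[2] if w>h else r[2]-90
ctr=np.array(r[0])
ok=abs(max(w,h)-.154)<.008 and abs(min(w,h)-.018)<.005 and abs(yaw-32.2)<3 and np.linalg.norm(ctr-[.605,-.0233])<.008
print(ok,ctr,yaw)
if not ok: raise SystemExit
ctr=(ctr+[.605,-.0233])/2; yaw=(yaw+32.2)/2
manip.servo_line([*ctr,.12],down(np.radians(yaw)),vel=.15)
manip.servo_line([*ctr,.0692],vel=.06)
effector.close(25); print(manip.current_finger_gap(),manip.current_force(),manip.current_tool_pos())
manip.servo_line([*ctr,.25],vel=.12); print(manip.current_force(),manip.current_wrist_torque(),manip.current_finger_gap(),manip.current_clock(),ctr,yaw)
E
```

```text
((0.6140970587730408, -0.016386397182941437), (0.15599758923053741, 0.03244529664516449), 32.35371398925781) [ 0.6049 -0.0211  0.2503]
False [ 0.6141 -0.0164] 32.35371398925781
```

```bash
python3 - <<'E'
from h import *
np.set_printoptions(precision=4,suppress=True)
c=viewer.get_calibration("wrist"); W=viewer.get_image("wrist")
m=cv2.morphologyEx(mask(W,(0,115,60),(13,255,255),(308,105,336,306)),cv2.MORPH_OPEN,np.ones((7,7)))
a=pts(m); p=plane(c,a,.097)[:,:2]
u=np.array([np.cos(np.radians(32.2)),np.sin(np.radians(32.2))]); n=np.array([-u[1],u[0]])
print(a.min(0),a.max(0)); d=p-[.605,-.0233]
print("along",(d@u).min(),(d@u).max(),"across",np.median(d@n),np.percentile(d@n,[1,99]), "slope deg",np.degrees(np.polyfit(d@u,d@n,1)[0]))
ctr=np.array([.605,-.0233]); yaw=32.2
manip.servo_line([*ctr,.12],down(np.radians(yaw)),vel=.15)
manip.servo_line([*ctr,.0692],vel=.06)
effector.close(25); print(manip.current_finger_gap(),manip.current_force(),manip.current_tool_pos())
manip.servo_line([*ctr,.25],vel=.12); print(manip.current_force(),manip.current_wrist_torque(),manip.current_finger_gap(),manip.current_clock(),manip.current_tool_pos())
E
```

```text
[308 114] [331 304]
along -0.07116304192828204 0.07952895799386028 across 0.001243824103032517 [-0.0071  0.0097] slope deg 0.11748251311685355
0.017822928044235124 [-0.5435  1.1466  0.1764] [ 0.6047 -0.0227  0.0692]
[ 0.3935  0.2866 -5.2637] [-0.059  -0.0033  0.0564] 0.017576451982236993 16.5083 [ 0.6045 -0.0233  0.2491]
```

Gap 17.6 mm and 5.3 N of load mean it's gripped well. Carrying it to the deck.

```bash
python3 - <<'E'
from h import *
np.set_printoptions(precision=4,suppress=True)
x,y=.4557,-.2761
manip.servo_line([x,y,.25],down(np.radians(2.03)),vel=.12)
manip.servo_line([x,y,.13],vel=.1)
manip.sleep(.2); print(manip.current_force(),manip.current_tool_pos(),manip.current_finger_gap())
z=.119
while z>.110:
    manip.servo_line([x,y,z],vel=.03)
    f=manip.current_force()[2]; print(z,f,manip.current_tool_pos()[2])
    if f>-2.5: break
    z-=.0015
effector.open_jaws()
manip.servo_line([x,y,.2],vel=.12)
manip.servo_line([x+.17,y+.05,.28],vel=.3)
print(manip.current_clock())
T=viewer.get_image("top"); S=viewer.get_image("side")
cv2.imwrite("pics/b.png",np.hstack([cv2.resize(T[235:345,355:465],(400,400)),cv2.resize(S[150:260,290:400],(400,400))])[:,:,::-1])
np.save("b.npy",T)
E
```

```text
[-0.6181  0.0161 -4.9142] [ 0.456  -0.2763  0.1305] 0.017600440452559783
0.119 -5.787382319275926 0.11869509130434432
0.1175 -5.2259711883048015 0.11749162359079052
0.11599999999999999 -4.987825622465469 0.11591897243164836
0.11449999999999999 -5.543750895839898 0.11438914668992974
0.11299999999999999 6.148887217427545 0.11410027938597371
25.0917
```

View pics/b.png

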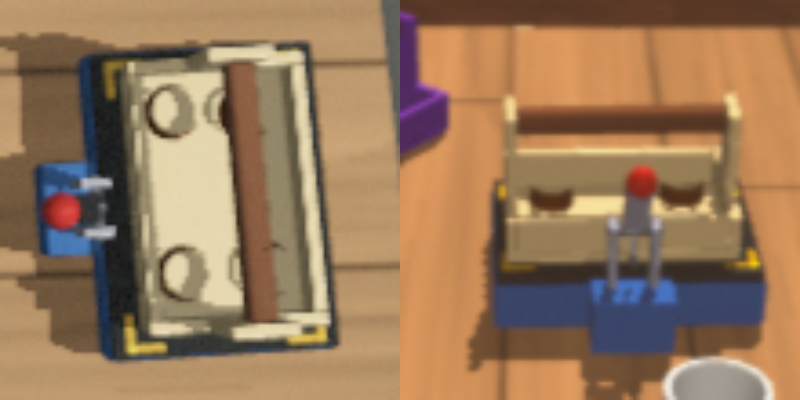

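The tote stands on the deck with the cakes in. Now a numerical check of its pose against the marks.

```bash
python3 - <<'E'
from h import *
np.set_printoptions(precision=4,suppress=True)
T=np.load("b.npy"); ct=viewer.get_calibration("top"); c0=np.array([.4567,-.2761]); th=np.radians(2.03)
u=np.array([np.cos(th),np.sin(th)]); n=np.array([-u[1],u[0]])
def rep(name,m,z):
    k,l,s,_=cv2.connectedComponentsWithStats(m); m=(l==1+np.argmax(s[1:,4]))
    d=plane(ct,pts(m),z)[:,:2]-c0; A=d@u; B=d@n
    print(name,"x",A.min(),A.max(),"y",B.min(),B.max(),cv2.minAreaRect(d.astype(np.float32)))
rep("bar",mask(T,(0,115,50),(13,255,255),(405,245,440,330)),.142)
b=mask(T,(17,0,60),(30,100,255),(375,240,455,335))
rep("rim",b,.081)
y=mask(T,(20,110,120),(35,255,255),(375,240,455,340))
d=plane(ct,pts(y),.045)[:,:2]-c0; print("marks",(d@u).min(),(d@u).max(),(d@n).min(),(d@n).max())
# rim y-edges away from the uprights / at mid length
d=plane(ct,pts(b),.081)[:,:2]-c0
for a in (-.06,-.03,.03,.06):
    s=d[abs(d@u-a)<.006]@n; print(a,s.min(),s.max())
for e in (-.04,.03):
    s=d[abs(d@n-e)<.006]@u; print("end",e,s.min(),s.max())
E
```

```text
bar x -0.07183365099818738 0.07908870021678448 y -0.008267974293013371 0.012691612456087336 ((0.0035339444875717163, 0.0022976109758019447), (0.1509617120027542, 0.02053135633468628), 2.363600730895996)
rim x -0.09067819809672546 0.09490219186257783 y -0.05984586118364768 0.06338944269513973 ((0.0025082752108573914, 0.0006869323551654816), (0.1853761076927185, 0.12273775041103363), 1.001952886581421)
marks -0.09519781710005498 0.09362386501215682 -0.06375830092459452 0.06483507112289315
-0.06 -0.05958906604609375 0.06021328026238219
-0.03 -0.05659934334032165 0.0598281668754563
0.03 -0.057187722345659046 0.060749121029931734
0.06 -0.06010236550649029 0.0609328193497817
end -0.04 -0.09328507107848692 0.09377900100193008
end 0.03 -0.08296214036172529 0.0889569676918457
```

Relative to the marks the tote is about 3 mm off in x and 1.7 mm in y, which is worth a quick regrip. After that comes the clamp.

```bash
python3 - <<'E'
from h import *
np.set_printoptions(precision=4,suppress=True)
x,y=.4557,-.2761
manip.servo_line([x,y,.2],vel=.3)
manip.servo_line([x,y,.1142],vel=.12)
effector.close(25); print(manip.current_finger_gap())
manip.servo_line([x,y,.120],vel=.05)
x-=.003; y-=.0015
manip.servo_line([x,y,.120],vel=.02)
z=.1145
while z>.110:
    manip.servo_line([x,y,z],vel=.03)
    f=manip.current_force()[2]; print(z,f)
    if f>-2.5: break
    z-=.001
effector.open_jaws()
manip.servo_line([x,y,.21],vel=.15)
q=manip.current_q(); best=None
for a in (92.03,-87.97):
    s=manip.solve_ik([.4525,-.11,.21],down(np.radians(a)))
    print(a,s)
    if s is not None and (best is None or abs(np.array(s)-q).max()<best[0]): best=(abs(np.array(s)-q).max(),a)
manip.move_pose([.4525,-.11,.23],down(np.radians(best[1])))
print(best,manip.current_clock(),manip.current_tool_pos())
T=viewer.get_image("top"); np.save("c.npy",T)
W=viewer.get_image("wrist"); cv2.imwrite("pics/c.png",np.hstack([cv2.resize(T[235:345,355:465],(480,480)),W[::2,::2].repeat(1,0) if False else cv2.resize(W,(320,240)).copy() if False else W[:,160:480]])[:,:,::-1])
E
```

```text
0.017924887368074363
0.1145 -6.150984328118305
0.1135 5.332651237949333
92.03 [ 1.1087  0.3182 -1.0754  2.0004  0.3308  1.0112 -0.0897]
-87.97 [-0.9164  0.4558  1.376   2.054  -0.5193  1.0557 -2.3936]
(np.float64(1.1675448005993518), 92.03) 32.3 [ 0.4522 -0.1106  0.2295]
```

View pics/c.png

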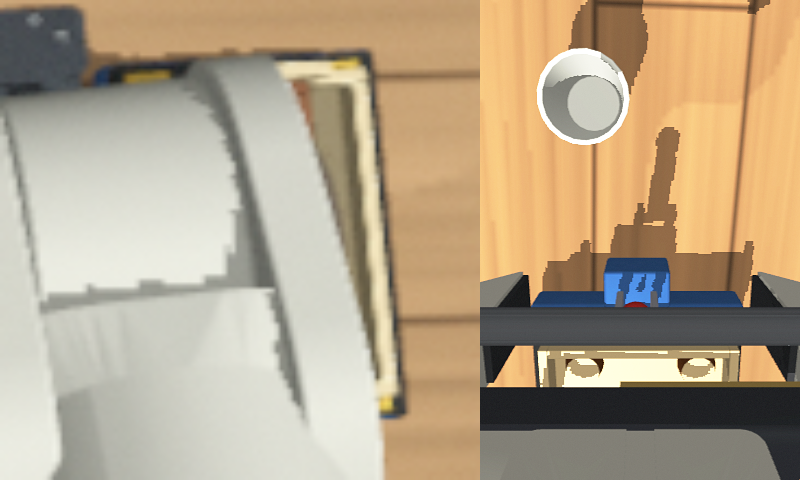

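The arm hides the tote from above, but the wrist view shows the lever's red ball on the gripper's centre line and the mug clear ahead. Pushing the lever now.

```bash
python3 - <<'E'
from h import *
np.set_printoptions(precision=4,suppress=True)
effector.close(5)
manip.servo_line([.4525,-.115,.135],vel=.15)
manip.servo_line([.4515,-.184,.135],vel=.05); print(manip.current_force())
manip.servo_line([.4525,-.12,.138],vel=.15)
manip.servo_line([.4525,-.11,.25],vel=.25)
manip.move_pose([.375,.262,.25],down(0)); print(manip.current_clock(),manip.current_tool_pos())
T=viewer.get_image("top"); S=viewer.get_image("side"); np.save("d.npy",T)
cv2.imwrite("pics/d.png",np.hstack([cv2.resize(T[235:345,355:465],(400,400)),cv2.resize(S[150:260,290:400],(400,400))])[:,:,::-1])
ct=viewer.get_calibration("top"); c0=np.array([.4567,-.2761]); th=np.radians(2.03)
u=np.array([np.cos(th),np.sin(th)]); n=np.array([-u[1],u[0]])
m=mask(T,(0,115,50),(13,255,255),(405,245,440,330)); k,l,s,_=cv2.connectedComponentsWithStats(m)
d=plane(ct,pts(l==1+np.argmax(s[1:,4])),.142)[:,:2]-c0
print((d@u).min(),(d@u).max(),(d@n).min(),(d@n).max(),cv2.minAreaRect(d.astype(np.float32)))
E
```

```text
[-0.0866 -0.0212 -0.0047]
39.4667 [0.3752 0.2615 0.2497]
-0.07415914419207922 0.0749227137458795 -0.00998688885692498 0.012691612456087336 ((0.0003138706088066101, 0.0012848544865846634), (0.14920948445796967, 0.021915597841143608), 2.591064214706421)
```

View pics/d.png

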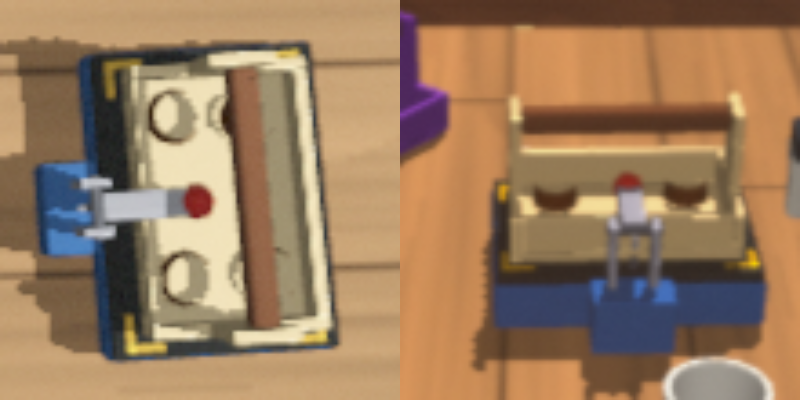

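The lever is down on the rim and the tote is centred to about 1 mm. Next, the toggle back on.

```bash
python3 - <<'E'
from h import *
manip.servo_line([.385,.263,.082],vel=.18)
manip.servo_line([.449,.263,.082],vel=.06)
manip.servo_line([.39,.263,.082],vel=.15)
manip.servo_line([.39,.263,.25],vel=.2)
manip.move_pose([.45,.0,.3],down(0))
print(manip.current_clock())
T=viewer.get_image("top"); S=viewer.get_image("side")
cv2.imwrite("pics/e.png",np.hstack([T[150:390,80:480],S[100:340,240:640] if False else S[160:400,180:580]])[:,:,::-1])
E
```

```text
44.4667
```

View pics/e.png

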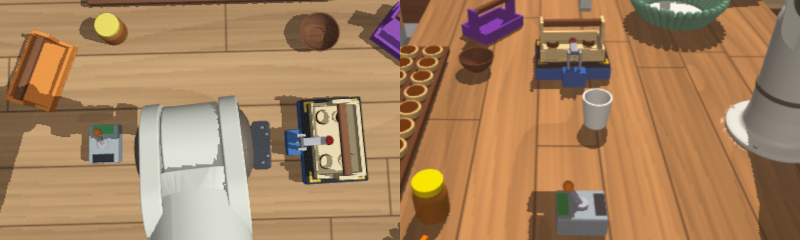

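The toggle leans to green (on), the lever is down, the four cakes are in the tote, and the bystanders haven't moved.

```bash
python3 -c "
from bench import manip
print(manip.hand_in())"
```

```text
the job is handed in; nothing more can be done
None
```

Job handed in at about 44 s: mains off, tote set on the deck about 1 mm off centre with all four cakes in it (after one small regrip to centre it), hold-down lever snapped onto the rim, mains on again; mug, jar and bowl not moved.

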